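# Roll the burnishing drum up into its rest

## Task

On the two-lane sloping rack in the middle of the bench, push the plain straight-sided burnishing drum with your fingertips up its own lane, over the ridge at the top, until it lies in the hollow against the end stop and stays there by itself when you let go. Keep it on the lane floor all the way: do not pick it up. Leave the waisted roller in the other lane and everything else on the bench where they are, and finish with the hand clear.

Things in the scene. Friction and masses are not known exactly. Their poses are not given: they have to be found in the camera images.
- rack: Fixed wooden rack, two side-by-side sloping lanes, 284 x 154 mm. Origin on the bench under its middle; x points uphill along the lanes, y to the left looking uphill, z up. Lane centre lines at y = +36 and -36 mm; each lane is 62 mm wide between 10 mm thick walls that stand 14 mm above its floor. The floor climbs at 7 degrees from x = -135 mm (height 30 mm) to the ridge.
- ridge (a point): Point on the ridge midway between the lanes: rack x = 80 mm, height 56.4 mm. From here the floor falls at 14 degrees for 51 mm to the end stop: this is the hollow in which a roller stays.
- stop (a point): Point midway between the lanes on the face of the upright end stop, which crosses both lanes at rack x = 131 mm and is 80 mm tall above the bench. The point is at height 60 mm.
- lip (a point): Point midway between the lanes on top of the uphill edge of the lip near the low end (rack x = -112 mm). The lip stands 8 mm above the floor, 8 mm thick, and keeps the rollers from rolling off; downhill of it the lanes are open.
- ramp: The climbing floor of the rack (fixed to it). Origin at the floor's low end, midway between the lanes, on its upper surface; x points uphill along the 7 degree slope, y across as on the rack, z square to the slope.
- drum: The burnishing drum: plain straight-sided cylinder of smooth varnished dark wood with steel hubs, diameter 52 mm, length 56 mm, about 0.12 kg, slippery (friction 0.2), rolls freely. Origin at its centre; y axis = axle, across the lane. Starts against the lip in either lane, centre at rack x = -95 mm, height 61 mm. Lying in the hollow against the stop, its centre is at rack x = 105 mm, height 77 mm.
- waisted: The waisted roller: same wood, diameter and length as the drum but narrowed to 30 mm diameter in the middle 24 mm, so it looks like a cotton reel. Origin at its centre, y axis along its axle. It lies against the lip in the other lane and must stay there.
- hammer: Bystander: hammer lying on the bench alongside the rack on the rack's -y side. Origin under it.
- wax_tin: Bystander: flat round tin, 72 mm across, 28 mm tall, beyond the rack's high end. Origin at the centre of its underside.
- jar: Bystander: amber glass jar, 60 mm across, 70 mm tall, beyond the rack's high end. Origin at the centre of its underside.
- heels: Bystander: stack of heel blanks, 62 x 56 x 21 mm, on the bench below the rack's low end. Origin at the centre of its underside.
- awl: Bystander: screwdriver with wooden handle, 150 mm long, lying on the bench on the rack's +y side. Origin under it.
Mind the look-alikes: they are no part of the job. What is shaped like the drum but blue, purple or turquoise is not meant.

How it is judged (in metres and radians):
At the end, for the whole second after the job is handed in: The drum lies at rest in the hollow of its lane against the end stop: centre within 5 mm of the stop-touching position along the lane and about 4 mm in height, within 8 mm of the lane's centre line, axle square across the lane within 0.15 rad; the waisted roller is within 15 mm of where it began (x of drum in the frame of rack between 0.1 and 0.109 m and z of drum in the frame of rack between 0.072 and 0.08 m and (y of drum in the frame of rack between 0.028 and 0.044 m or y of drum in the frame of rack between -0.044 and -0.028 m) and angle between the y axis of drum and the y axis of rack, either way round below 0.15 rad and linear speed of drum below 0.02 m/s and distance of waisted from where it was at the start of the episode below 0.015 m).
It fails at once if The drum is lifted more than 14 mm off the lane floor (z of drum in the frame of ramp above 0.04 m).
It fails at once if The waisted roller is lifted more than 14 mm off the lane floor (z of waisted in the frame of ramp above 0.04 m).
It fails at once if The waisted roller is moved more than 30 mm up its lane (distance of waisted from where it was at the start of the episode above 0.03 m).
It fails at once if Another thing on the bench (hammer, tin, jar, heel blanks or screwdriver) is moved by more than 30 mm (distance of any of hammer, wax_tin, jar, heels, awl from where it was at the start of the episode above 0.03 m).
It also fails if it takes over 38 s, if anything falls off the work surface, if the arm or the gripper's body presses on something with over 40 N, if the wrist force passes 120 N, or if a joint passes its speed limit or range.

## Robot

A 6-joint arm with a two-finger parallel gripper is mounted at the origin on the work surface. World frame = base frame: x ahead of the robot, y to its left, z up, the work surface at z = 0. Lengths are in m, angles in degrees, forces in N, time in s.
With the tool pointing down it reaches from about 0.275 to 0.85 m from the base axis. Payload 19 kg.
Tool frame: the origin (TCP) lies between the finger pads; the fingertips stand 22 mm ahead of it and the grasp point (between the pads) lies 3 mm ahead of it; z points along the fingers, x is the direction in which the jaws open and shut, and the axes are right-handed (so a half turn about z gives the same grasp; the last joint's range is limited). The gripper opens to 85 mm and grips with 20 to 120 N. Pads are 22 mm wide; open, the fingers measure 114 mm over their backs; the gripper's body (76 mm by 85 mm) begins 54 mm behind the grasp point. The pads swing forward as they close: fully open they stand 13 mm farther back than shut.
Start: joints at [68.125, 8.623, 82.357, -0, 89.026, -7.678], TCP at [0.141, 0.557, 0.253] pointing down, gripper open.
Joint ranges: [-160.23, 160.23], [-39.13, 120.54], [6.94, 153.29], [-79.49, 259.48], [9.18, 160.14], [-161.06, 161.06]. Speed limits (degrees/s): [108.29, 108.29, 127.2, 172.46, 172.46, 172.46].

## Interface

Orientations are given as a 3x3 rotation matrix whose columns are the frame's x, y, z axes.
In Python, from bench import robot, viewer, order gives the robot as it stands.
- The arm moves only by the tool arm_command, never from a script. Its arguments are lists of equal length, an entry for each row: "travel": the shift along the world's x, y, z in m, a list of three; "angular": the turn, a rotation vector about the world's x, y, z in rad, a list of three; "fingers": the closure, from 0 (fully open) to 1 (shut). A call has 1 to 5 rows; each row is the pose to reach, as a shift and turn from the pose commanded when the call began; what a row does not reach only later rows make up. A row lasts 1/10 s, in which the tool goes at most 50 mm and 8.59 degrees, less where a joint would pass 70% of its speed; a pose out of reach is approached as far as the arm can. A call with a gripper value outside its range is refused whole. The fingers move at their own pace and stop on an object; "force" is the grip in N (left out, the last holds). Time passes only in rows, so rows that repeat a pose let the fingers close. It gives the time, the measured TCP pose, the force and the opening at its end, in the units of the state.
- robot.state(): the state, without advancing time (a new reading comes with each control period).
- viewer.capture(name): name is "scene" or "top"; returns a dict with "frame" (420x560x3 uint8, blue, green, red), "range_z" (420x560 float32, m along the optical axis (not along the pixel's ray), 0 where there is no reading), "fx", "fy", "cx", "cy" (pixels), "dist" ([k1, k2, p1, p2, k3] as OpenCV has them; the pictures are not rectified), "R" (3x3) and "t" (3): a world point X has camera coordinates R X + t. Camera axes: x right, y down, z forward; pixel columns grow to the right and rows downward; lengths in m; the calibration is good to about 2 mm. A picture is of the moment at which its call begins.
- order.hand_in(): hands the job in, once; it reports no verdict.
Trained networks look in the newest picture that a camera, given by its name, has taken for a name from the list of things; names that differ only in an ending like _2 or _b are one class to them, and where a whole thing is asked for, a point or a joint stands for the part that bears it (a point fixed in the world has none). Each returns a list of dicts, best first, with "score" (0 to 1); they miss things now and then, are a little off and sometimes report something else, mostly with a low value. They report only what shows in the picture. A call takes as long as a camera call. They do not tell look-alikes from the thing itself.
- viewer.trace(name, camera): "mask" (420x560 bool, what is visible of it) and "box" ([left, top, right, bottom] in pixels, round what is visible of it).
The state is a dict: "time_s": time; "joint_pos": joint angles; "joint_vel": joint speeds; "joint_efforts": joint torques, N m; "tool_pos": TCP position; "orientation": TCP orientation; "wrist_force": force on the tool from outside, world axes, zero at the start; "torque": the same for the moment, N m; "grip_width": opening from 0.0 (shut) to 1.0 (fully open).
Only numpy, scipy, OpenCV 4.12 (cv2) and the standard library are available. Lean on these libraries where they do the work, as an engineer would, in place of code of your own. Each camera call takes 0.05 s, during which the arm holds its last target. There are 200 camera calls.

## Working session

There is one attempt and no reset: what is moved stays moved. The work goes in short steps, Python scripts to look and compute and a tool call to move; the robot and the scene stay as the last step left them, time stands still between calls to the robot, and variables do not carry over. Pictures are saved under pics/ and viewed, about 8 in all and at most 12, crops included, and the job is handed in when it is done.

Besides the shell and the picture viewer there is one more tool, called after "Call:" as name(argument=value, ...), one argument or row to a line, values as JSON. arm_command: Moves the arm, as the interface text tells. Its arguments: {"type":"object","properties":{"travel":{"type":"array"},"angular":{"type":"array"},"fingers":{"type":"array"},"force":{"type":"number"}},"required":["travel","angular","fingers"]}

```bash
ls; mkdir -p pics; cat > h.py <<'E'
import numpy as np, cv2
from bench import robot, viewer, order
def cloud(c):
    h,w=c["range_z"].shape
    K=np.array([[c["fx"],0,c["cx"]],[0,c["fy"],c["cy"]],[0,0,1.]])
    u,v=np.meshgrid(np.arange(w),np.arange(h))
    p=cv2.undistortPoints(np.stack([u,v],-1).reshape(-1,1,2).astype(np.float64),K,np.array(c["dist"],float)).reshape(h,w,2)
    z=c["range_z"].astype(float)
    P=np.dstack([p[...,0]*z,p[...,1]*z,z])
    return (P-np.array(c["t"]))@np.array(c["R"])   # R^T (P-t)
E
python3 - <<'E'
from h import *
out=[]
for n in ("scene","top"):
    c=viewer.capture(n); out.append(c["frame"]); X=cloud(c)
    cv2.imwrite(f"pics/{n}0.png",c["frame"])
    print(n,"cam",-np.array(c["R"]).T@np.array(c["t"]))
    for t in ("rack","drum","waisted","hammer","wax_tin","jar","heels","awl"):
        for d in viewer.trace(t,n)[:3]:
            m=d["mask"]&(c["range_z"]>0)
            if m.sum(): print(t,round(d["score"],2),np.round(d["box"]),m.sum(),np.round(np.median(X[m],0),3),np.round(np.percentile(X[m],95,axis=0),3),np.round(np.percentile(X[m],5,axis=0),3))
print(robot.state())
E
```

```text
pics
scene cam [1.12715586 0.53092647 0.86813174]
rack 0.87 [190. 163. 313. 236.] 4923 [ 0.579 -0.058  0.05 ] [0.683 0.048 0.075] [ 0.479 -0.172  0.019]
drum 0.85 [284. 139. 307. 156.] 364 [ 0.369 -0.145  0.041] [ 0.388 -0.121  0.052] [ 0.341 -0.17   0.013]
drum 0.79 [213. 156. 238. 183.] 383 [ 0.59  -0.186  0.08 ] [ 0.616 -0.167  0.087] [ 0.558 -0.214  0.06 ]
drum 0.79 [214. 130. 235. 149.] 364 [ 0.491 -0.323  0.038] [ 0.51  -0.308  0.05 ] [ 0.454 -0.348  0.009]
waisted 0.98 [197. 172. 227. 200.] 456 [ 0.66  -0.159  0.074] [ 0.683 -0.137  0.087] [ 0.627 -0.184  0.052]
waisted 0.39 [194. 166. 310. 237.] 4767 [ 0.578 -0.055  0.05 ] [0.68  0.048 0.075] [ 0.479 -0.167  0.023]
hammer 0.83 [169. 225. 272. 280.] 1358 [ 0.737 -0.003  0.022] [0.785 0.083 0.027] [ 0.678 -0.142  0.006]
wax_tin 0.68 [320. 201. 347. 222.] 481 [0.454 0.089 0.026] [0.477 0.114 0.03 ] [0.423 0.061 0.012]
jar 0.73 [304. 225. 333. 263.] 833 [0.588 0.144 0.048] [0.604 0.164 0.071] [ 0.551  0.113 -0.   ]
jar 0.38 [189. 168. 313. 237.] 4816 [ 0.579 -0.055  0.05 ] [0.68  0.048 0.075] [ 0.48  -0.165  0.021]
awl 0.48 [241.
[... 1463 characters left out ...]
5974e-03,
        8.90262885e+01, -7.67831388e+00]), 'joint_vel': array([ 0.04067317, -0.1203525 ,  0.0630487 ,  0.08009362,  0.03117374,
       -0.12988144]), 'joint_efforts': array([-9.92153982e-04, -7.12831593e+01, -5.71030283e+01, -2.89516120e-04,
        1.40235417e-03,  2.30558118e-05]), 'tool_pos': array([0.14100159, 0.55740705, 0.25325024]), 'orientation': array([[ 2.45222262e-01,  9.69466881e-01, -9.42549044e-05],
       [ 9.69466876e-01, -2.45222272e-01, -1.14132414e-04],
       [-1.33760997e-04, -6.33891991e-05, -9.99999989e-01]]), 'wrist_force': array([-0.30109747, -0.23826605,  0.12941797]), 'torque': array([0.0504336 , 0.00919992, 0.00132286]), 'grip_width': 1.0041571829424336}
```

```bash
cat > fit.py <<'E'
from h import *
from scipy.optimize import least_squares
def floor(x): return np.where(x<.08,.030+np.tan(np.radians(7))*(x+.135),.0564-np.tan(np.radians(14))*(x-.08))
def model(q):
    x,y=q.T; f=floor(x); a=abs(y)
    z=np.where((a<.005)|(a>.067),f+.014,f)
    z=np.where((x>-.12)&(x<-.112),np.maximum(z,f+.008),z)
    z=np.where(x>.131,.080,z)
    z=np.where((x<-.14)|(x>.142)|(a>.077),0,z)
    return z
P=[];C={}
for n in ("scene","top"):
    c=viewer.capture(n);X=cloud(c);C[n]=(c,X)
    m=(c["range_z"]>0)&(np.hypot(X[...,0]-.56,X[...,1]+.07)<.2)&(X[...,2]<.09)
    for t in ("drum","waisted","hammer","awl","jar","wax_tin"):
        for d in viewer.trace(t,n):
            if d["mask"].sum()<2000: m&=~cv2.dilate(d["mask"].astype(np.uint8),np.ones((5,5))).astype(bool)
    P.append(X[m])
def loc(X,p):
    c,s=np.cos(p[2]),np.sin(p[2]); d=X[:,:2]-p[:2]; return np.c_[c*d[:,0]+s*d[:,1],-s*d[:,0]+c*d[:,1]]
from scipy.optimize import minimize
def fit(Q):
    best=None
    for yaw in (110,115,120):
        for x in (.55,.57):
            f=lambda p:np.mean(np.minimum(abs(model(loc(Q,p))-Q[:,2]),.02))
            r=minimize(f,[x,-.07,np.radians(yaw)],method="Nelder-Mead",options=dict(initial_simplex=[[x,-.07,np.radians(yaw)],[x+.02,-.07,np.radians(yaw)],[x,-.05,np.radians(yaw)],[x,-.07,np.radians(yaw+6)]]))
            if best is None or r.fun<best.fun: best=r
    return best
for Q in (P[0],P[1],np.vstack(P)):
    b=fit(Q); print(np.round(b.x[:2],4),np.degrees(b.x[2]),b.fun)
np.save("rack.npy",b.x)
for n in C:
    c,X=C[n]
    for t in ("drum","waisted","awl"):
        for d in viewer.trace(t,n)[:3]:
            m=d["mask"]&(c["range_z"]>0); 
            if m.sum()<2000: L=loc(X[m],b.x);print(n,t,np.round(np.percentile(L,[3,50,97],axis=0)*1000).tolist(),np.round(c["frame"][m].mean(0)),np.percentile(X[m][:,2],95).round(3))
big=[cv2.resize(C[n][0]["frame"][100:320,170:430],None,fx=1.53,fy=1.53,interpolation=cv2.INTER_CUBIC) for n in C]
cv2.imwrite("pics/a.png",np.hstack(big))
E
python3 fit.py
```

```text
[ 0.5796 -0.0959] 114.2903425299809 0.005616122005875277
[ 0.5777 -0.0934] 114.32441526822252 0.002436836238050727
[ 0.5782 -0.0942] 114.23499809539605 0.003771909952458905
scene drum [[-200.0, 158.0], [-171.0, 172.0], [-152.0, 211.0]] [136.  74.  47.] 0.05
scene drum [[-265.0, 21.0], [-233.0, 37.0], [-211.0, 83.0]] [119. 132.  48.] 0.05
scene drum [[13.0, 197.0], [40.0, 209.0], [66.0, 240.0]] [123.  55. 116.] 0.053
scene waisted [[-116.0, -67.0], [-91.0, -51.0], [-72.0, -11.0]] [32. 48. 78.] 0.086
scene awl [[-72.0, 111.0], [-46.0, 118.0], [-16.0, 127.0]] [102. 163. 218.] 0.027
top drum [[-120.0, 8.0], [-91.0, 36.0], [-69.0, 63.0]] [ 53.  76. 112.] 0.089
top drum [[-206.0, 162.0], [-172.0, 188.0], [-151.0, 216.0]] [178. 101.  74.] 0.054
top drum [[-262.0, 25.0], [-234.0, 54.0], [-211.0, 85.0]] [146. 168.  69.] 0.054
top waisted [[-116.0, -63.0], [-92.0, -38.0], [-71.0, -9.0]] [ 48.  73. 110.] 0.088
```

View pics/a.png

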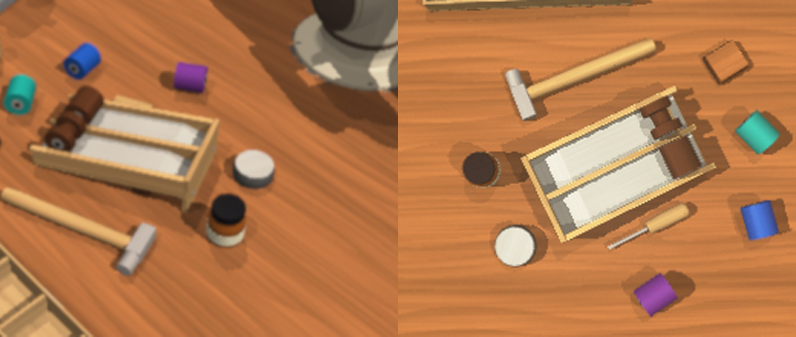

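Call:
arm_command(
  travel=[
    [0.023,-0.04,0],
    [0.046,-0.08,0],
    [0.069,-0.12,0],
    [0.092,-0.16,0],
    [0.115,-0.2,0],
  ],
  angular=[
    [0,0,-0.1],
    [0,0,-0.2],
    [0,0,-0.3],
    [0,0,-0.4],
    [0,0,-0.5],
  ],
  fingers=[0.78,0.78,0.78,0.78,0.78],
)

```text
time_s: 2.4
tool_pos: [0.2564, 0.3558, 0.2534]
orientation: [[0.683, 0.731, 0.0], [0.731, -0.683, 0.0], [0.0, 0.0, -1.0]]
wrist_force: [1.2, 0.6, 1.2]
grip_width: 0.224
```

Call:
arm_command(
  travel=[
    [0.023,-0.04,0],
    [0.046,-0.08,0],
    [0.069,-0.12,0],
    [0.092,-0.16,0],
    [0.115,-0.2,0],
  ],
  angular=[
    [0,0,-0.08],
    [0,0,-0.16],
    [0,0,-0.24],
    [0,0,-0.32],
    [0,0,-0.4],
  ],
  fingers=[0.78,0.78,0.78,0.78,0.78],
)

```text
time_s: 2.9
tool_pos: [0.3715, 0.1556, 0.2536]
orientation: [[0.913, 0.408, 0.001], [0.408, -0.913, 0.0], [0.001, 0.0, -1.0]]
wrist_force: [0.7, 0.5, 0.1]
grip_width: 0.218
```

Call:
arm_command(
  travel=[
    [0.023,-0.04,0],
    [0.046,-0.08,0],
    [0.069,-0.12,0],
    [0.092,-0.16,0],
    [0.115,-0.2,0],
  ],
  angular=[
    [0,0,0],
    [0,0,0],
    [0,0,0],
    [0,0,0],
    [0,0,0],
  ],
  fingers=[0.78,0.78,0.78,0.78,0.78],
)

```text
time_s: 3.4
tool_pos: [0.4866, -0.0446, 0.2534]
orientation: [[0.912, 0.41, 0.0], [0.41, -0.912, -0.0], [0.0, 0.0, -1.0]]
wrist_force: [0.3, 1.1, -0.6]
grip_width: 0.22
```

Call:
arm_command(
  travel=[
    [0.024,-0.04,0],
    [0.048,-0.08,0],
    [0.072,-0.12,0],
    [0.096,-0.16,0],
    [0.119,-0.198,0],
  ],
  angular=[
    [0,0,0],
    [0,0,0],
    [0,0,0],
    [0,0,0],
    [0,0,0],
  ],
  fingers=[0.78,0.78,0.78,0.78,0.78],
)

```text
time_s: 3.9
tool_pos: [0.6058, -0.2426, 0.2531]
orientation: [[0.912, 0.41, -0.0], [0.41, -0.912, -0.0], [-0.0, 0.0, -1.0]]
wrist_force: [0.0, 0.6, 0.3]
grip_width: 0.22
```

Call:
arm_command(
  travel=[
    [0,0,-0.04],
    [0,0,-0.08],
    [0,0,-0.12],
    [0,0,-0.13],
    [0,0,-0.13],
  ],
  angular=[
    [0,0,0],
    [0,0,0],
    [0,0,0],
    [0,0,0],
    [0,0,0],
  ],
  fingers=[0.78,0.78,0.78,0.78,0.78],
)

```text
time_s: 4.4
tool_pos: [0.6047, -0.2404, 0.1225]
orientation: [[0.912, 0.411, -0.002], [0.411, -0.912, 0.001], [-0.001, -0.002, -1.0]]
wrist_force: [0.3, -0.3, -0.0]
grip_width: 0.219
```

```bash
python3 - <<'E'
from h import *
s=robot.state();print(s["time_s"],s["tool_pos"],s["wrist_force"])
f=[cv2.resize(viewer.capture(n)["frame"][a:a+130,b:b+140],None,fx=2.8,fy=2.8,interpolation=cv2.INTER_CUBIC) for n,a,b in (("scene",90,160),("top",130,280))]
cv2.imwrite("pics/b.png",np.hstack(f))
E
```

```text
4.4 [ 0.60467519 -0.24038933  0.12250803] [ 0.32635847 -0.27695051 -0.01520862]
```

View pics/b.png

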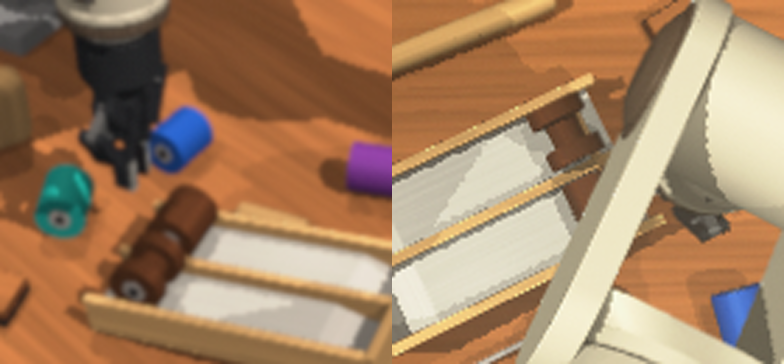

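Call:
arm_command(
  travel=[
    [0,0,-0.015],
    [0,0,-0.03],
    [0,0,-0.045],
    [0,0,-0.051],
    [0,0,-0.051],
  ],
  angular=[
    [0,0,0],
    [0,0,0],
    [0,0,0],
    [0,0,0],
    [0,0,0],
  ],
  fingers=[0.78,0.78,0.78,0.78,0.78],
)

```text
time_s: 5.0
tool_pos: [0.6046, -0.2404, 0.0709]
orientation: [[0.912, 0.41, -0.002], [0.41, -0.912, 0.001], [-0.001, -0.002, -1.0]]
wrist_force: [-0.7, 0.6, -0.4]
grip_width: 0.221
```

```bash
python3 - <<'E'
from h import *
b=np.load("rack.npy");c,s=np.cos(b[2]),np.sin(b[2])
S=robot.state();print(S["time_s"],S["tool_pos"],S["wrist_force"])
C=viewer.capture("scene");X=cloud(C).reshape(-1,3)
d=X[:,:2]-b[:2];L=np.c_[c*d[:,0]+s*d[:,1],-s*d[:,0]+c*d[:,1],X[:,2]]
m=(C["range_z"].ravel()>0)&(L[:,0]>-.2)&(L[:,0]<-.122)&(L[:,1]>-.01)&(L[:,1]<.08)&(L[:,2]>.046)&(L[:,2]<.1)
Q=L[m]*1000;print(len(Q),np.percentile(Q,[2,50,98],axis=0).round())
cv2.imwrite("pics/c.png",cv2.resize(C["frame"][100:220,170:320],None,fx=4,fy=4,interpolation=cv2.INTER_CUBIC))
E
```

```text
5.0 [ 0.60456418 -0.24037496  0.07092081] [-0.7407564   0.59987573 -0.44720564]
169 [[-150.   -5.   49.]
 [-138.   23.   75.]
 [-133.   68.   99.]]
```

View pics/c.png

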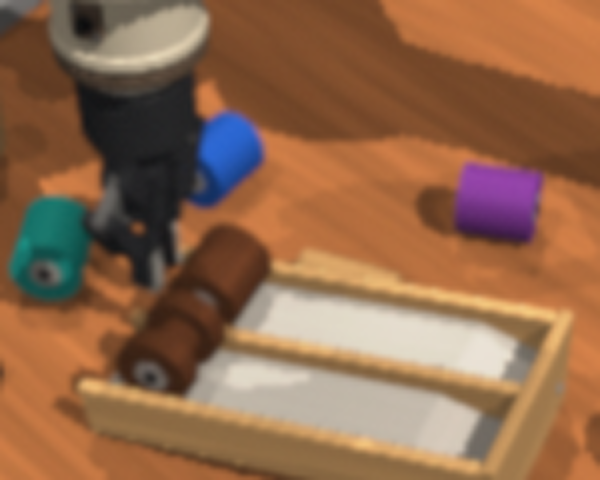

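```bash
python3 - <<'E'
from h import *
b=np.load("rack.npy");c,s=np.cos(b[2]),np.sin(b[2])
for n in("scene","top"):
  C=viewer.capture(n);X=cloud(C).reshape(-1,3)
  d=X[:,:2]-b[:2];L=np.c_[c*d[:,0]+s*d[:,1],-s*d[:,0]+c*d[:,1],X[:,2]]
  for lo in range(46,140,8):
    m=(C["range_z"].ravel()>0)&(L[:,0]>-.2)&(L[:,0]<-.122)&(abs(L[:,1]-.036)<.08)&(L[:,2]>lo/1e3)&(L[:,2]<(lo+8)/1e3)
    if m.sum()>2: print(n,lo,m.sum(),(L[m].min(0)*1e3).round(),(L[m].max(0)*1e3).round())
E
```

```text
scene 46 9 [-148.   18.   47.] [-138.   65.   54.]
scene 54 25 [-152.   10.   54.] [-134.   52.   62.]
scene 62 30 [-153.    8.   62.] [-122.   49.   70.]
scene 70 30 [-153.    8.   70.] [-134.   47.   78.]
scene 78 22 [-151.   10.   78.] [-134.   49.   86.]
scene 86 17 [-154.   11.   86.] [-133.   52.   93.]
scene 94 39 [-155.   -7.   94.] [-131.   70.  102.]
scene 102 38 [-153.  -11.  102.] [-131.   80.  110.]
scene 110 49 [-151.  -17.  110.] [-129.   79.  118.]
scene 118 58 [-155.  -20.  118.] [-128.   90.  126.]
scene 126 46 [-155.  -27.  126.] [-128.   90.  133.]
scene 134 58 [-154.  -32.  134.] [-127.   97.  142.]
top 46 10 [-136.   67.   46.] [-123.   75.   49.]
top 102 4 [-133.   64.  103.] [-131.   77.  108.]
top 118 13 [-138.   70.  118.] [-130.   83.  125.]
top 126 4 [-134.   77.  127.] [-130.   86.  128.]
top 134 17 [-153.   77.  134.] [-130.   89.  142.]
```

Call:
arm_command(
  travel=[
    [-0.0025,0.0055,0],
    [-0.005,0.011,0.001],
    [-0.0082,0.0182,0.002],
    [-0.0123,0.0274,0.0035],
    [-0.0164,0.0365,0.005],
  ],
  angular=[
    [0,0,0],
    [0,0,0],
    [0,0,0],
    [0,0,0],
    [0,0,0],
  ],
  fingers=[0.78,0.78,0.78,0.78,0.78],
)

```text
time_s: 5.65
tool_pos: [0.5883, -0.2032, 0.0775]
orientation: [[0.912, 0.411, 0.0], [0.411, -0.912, -0.0], [0.0, 0.0, -1.0]]
wrist_force: [-0.3, 0.1, 0.3]
grip_width: 0.22
```

```bash
cat > see.py <<'E'
import sys
from h import *
b=np.load("rack.npy");c,s=np.cos(b[2]),np.sin(b[2])
def loc(p): d=p[:,:2]-b[:2];return np.c_[c*d[:,0]+s*d[:,1],-s*d[:,0]+c*d[:,1],p[:,2]]*1e3
S=robot.state();print(S["time_s"],S["tool_pos"].round(4),loc(S["tool_pos"][None]).round(1),S["wrist_force"].round(1))
F=[]
for n in("scene","top"):
  C=viewer.capture(n);X=cloud(C)
  for t in("drum","waisted"):
    for d in viewer.trace(t,n)[:4]:
      m=d["mask"]&(C["range_z"]>0)
      if not m.sum(): continue
      L=loc(X[m]);q=np.percentile(L,[3,50,97],axis=0).round()
      if abs(q[1,1])<75 and -130<q[1,0]<140: print(n,t,round(d["score"],2),q.tolist())
  F.append(cv2.resize(C["frame"][110:270,170:390],None,fx=1.8,fy=1.8,interpolation=cv2.INTER_CUBIC))
if len(sys.argv)>1: cv2.imwrite(sys.argv[1],np.hstack(F))
E
python3 see.py pics/d.png
```

```text
5.65 [ 0.5883 -0.2032  0.0775] [[-103.5   35.5   77.5]] [-0.3  0.1  0.3]
scene drum 0.6 [[-130.0, 6.0, -0.0], [-62.0, 24.0, 81.0], [-42.0, 149.0, 91.0]]
scene waisted 0.81 [[-120.0, -67.0, 46.0], [-92.0, -50.0, 73.0], [-72.0, -10.0, 86.0]]
top drum 0.55 [[-81.0, 12.0, 77.0], [-72.0, 55.0, 86.0], [-37.0, 61.0, 92.0]]
top waisted 0.55 [[-105.0, -64.0, 63.0], [-85.0, -54.0, 83.0], [-70.0, -37.0, 90.0]]
```

View pics/d.png

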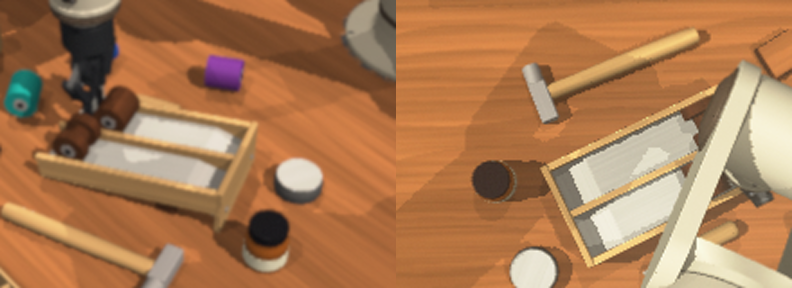

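Call:
arm_command(
  travel=[
    [-0.0041,0.0091,0.001],
    [-0.0082,0.0182,0.0022],
    [-0.0131,0.0292,0.0035],
    [-0.0181,0.0401,0.005],
    [-0.023,0.051,0.0065],
  ],
  angular=[
    [0,0,0],
    [0,0,0],
    [0,0,0],
    [0,0,0],
    [0,0,0],
  ],
  fingers=[0.78,0.78,0.78,0.78,0.78],
)

```text
time_s: 6.45
tool_pos: [0.5651, -0.1519, 0.084]
orientation: [[0.912, 0.411, -0.0], [0.411, -0.912, -0.0], [-0.0, 0.0, -1.0]]
wrist_force: [0.2, -0.5, 0.1]
grip_width: 0.218
```

Call:
arm_command(
  travel=[
    [-0.0045,0.01,0.0012],
    [-0.009,0.02,0.0024],
    [-0.0135,0.03,0.0036],
    [-0.018,0.04,0.0048],
    [-0.0226,0.0502,0.006],
  ],
  angular=[
    [0,0,0],
    [0,0,0],
    [0,0,0],
    [0,0,0],
    [0,0,0],
  ],
  fingers=[0.78,0.78,0.78,0.78,0.78],
)

```text
time_s: 6.95
tool_pos: [0.5427, -0.1021, 0.0899]
orientation: [[0.912, 0.41, -0.0], [0.41, -0.912, -0.0], [-0.0, 0.0, -1.0]]
wrist_force: [-0.0, -0.3, 0.4]
grip_width: 0.217
```

```bash
python3 see.py pics/e.png
```

```text
6.95 [ 0.5427 -0.1021  0.0899] [[ 7.4 35.6 89.9]] [-0.  -0.3  0.4]
scene drum 0.65 [[23.0, 6.0, 66.0], [49.0, 17.0, 95.0], [69.0, 58.0, 105.0]]
scene waisted 0.95 [[-118.0, -67.0, 45.0], [-90.0, -51.0, 73.0], [-72.0, -10.0, 87.0]]
top drum 0.44 [[58.0, 45.0, 89.0], [69.0, 55.0, 101.0], [77.0, 62.0, 106.0]]
top waisted 0.57 [[-135.0, -76.0, 1.0], [88.0, -36.0, 52.0], [140.0, 70.0, 83.0]]
top waisted 0.55 [[-115.0, -63.0, 61.0], [-93.0, -40.0, 79.0], [-73.0, -9.0, 89.0]]
```

View pics/e.png

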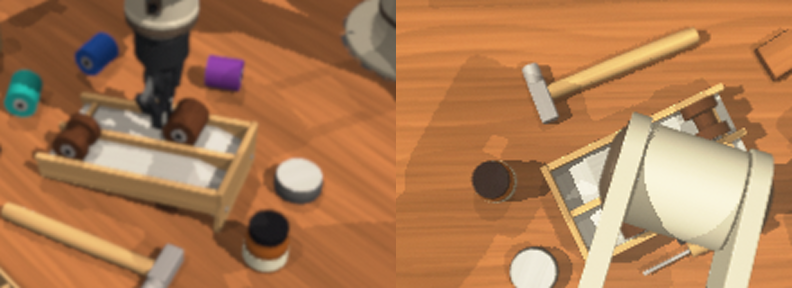

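Call:
arm_command(
  travel=[
    [-0.0025,0.0055,0.0005],
    [-0.005,0.011,0.001],
    [-0.0075,0.0165,0.0015],
    [-0.01,0.022,0.002],
    [-0.0123,0.0274,0.002],
  ],
  angular=[
    [0,0,0],
    [0,0,0],
    [0,0,0],
    [0,0,0],
    [0,0,0],
  ],
  fingers=[0.78,0.78,0.78,0.78,0.78],
)

```text
time_s: 7.75
tool_pos: [0.5305, -0.0749, 0.0919]
orientation: [[0.912, 0.411, 0.0], [0.411, -0.912, -0.0], [0.0, 0.0, -1.0]]
wrist_force: [0.2, -0.1, 0.1]
grip_width: 0.223
```

Call:
arm_command(
  travel=[
    [-0.002,0.0045,0],
    [-0.004,0.009,0],
    [-0.006,0.0135,0],
    [-0.008,0.018,0],
    [-0.0103,0.0228,0],
  ],
  angular=[
    [0,0,0],
    [0,0,0],
    [0,0,0],
    [0,0,0],
    [0,0,0],
  ],
  fingers=[0.78,0.78,0.78,0.78,0.78],
)

```text
time_s: 8.25
tool_pos: [0.5203, -0.0523, 0.0917]
orientation: [[0.912, 0.41, -0.0], [0.41, -0.912, -0.0], [-0.0, -0.0, -1.0]]
wrist_force: [0.4, 0.1, -0.3]
grip_width: 0.224
```

```bash
python3 see.py pics/f.png
```

```text
8.25 [ 0.5203 -0.0523  0.0917] [[62.  35.6 91.7]] [ 0.4  0.1 -0.3]
scene drum 0.94 [[83.0, 6.0, 74.0], [109.0, 23.0, 96.0], [129.0, 60.0, 103.0]]
scene waisted 0.8 [[-157.0, -66.0, 2.0], [-92.0, -47.0, 71.0], [-72.0, 47.0, 87.0]]
top waisted 0.93 [[-115.0, -65.0, 47.0], [-92.0, -39.0, 79.0], [-71.0, -9.0, 89.0]]
top waisted 0.37 [[-133.0, -74.0, 29.0], [-58.0, -24.0, 43.0], [134.0, 73.0, 81.0]]
```

View pics/f.png

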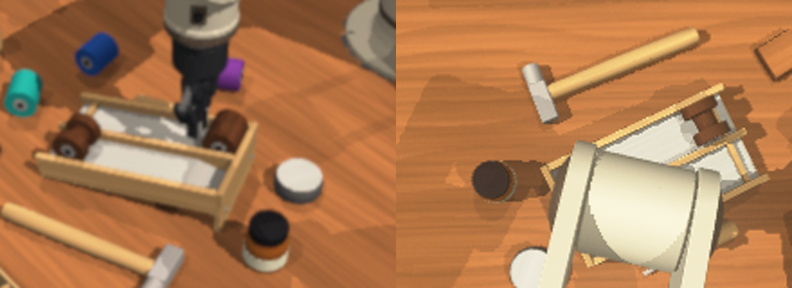

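Drum is in the hollow against the stop (left panel, 225,132); the waisted roller is still at (75,135). Backing off and lifting clear.

Call:
arm_command(
  travel=[
    [0.004,-0.009,0],
    [0.01,-0.022,0.005],
    [0.012,-0.027,0.04],
    [0.012,-0.027,0.085],
    [0.012,-0.027,0.13],
  ],
  angular=[
    [0,0,0],
    [0,0,0],
    [0,0,0],
    [0,0,0],
    [0,0,0],
  ],
  fingers=[0.78,0.78,0.78,0.78,0.78],
)

```text
time_s: 9.05
tool_pos: [0.5325, -0.081, 0.2235]
orientation: [[0.912, 0.41, -0.001], [0.41, -0.912, -0.0], [-0.001, -0.0, -1.0]]
wrist_force: [1.3, -0.6, 0.9]
grip_width: 0.22
```

Call:
arm_command(
  travel=[
    [-0.01,0.04,0.03],
    [-0.025,0.08,0.03],
    [-0.045,0.12,0.03],
    [-0.065,0.16,0.03],
    [-0.085,0.2,0.03],
  ],
  angular=[
    [0,0,0],
    [0,0,0],
    [0,0,0],
    [0,0,0],
    [0,0,0],
  ],
  fingers=[0.78,0.78,0.78,0.78,0.78],
)

```text
time_s: 9.55
tool_pos: [0.4472, 0.1208, 0.2524]
orientation: [[0.912, 0.41, 0.001], [0.41, -0.912, -0.0], [0.001, 0.0, -1.0]]
wrist_force: [0.6, -0.5, 0.3]
grip_width: 0.22
```

Call:
arm_command(
  travel=[
    [-0.02,0.04,0],
    [-0.04,0.08,0],
    [-0.06,0.12,0],
    [-0.08,0.16,0],
    [-0.08,0.16,0],
  ],
  angular=[
    [0,0,0],
    [0,0,0],
    [0,0,0],
    [0,0,0],
    [0,0,0],
  ],
  fingers=[0.78,0.78,0.78,0.78,0.78],
)

```text
time_s: 10.05
tool_pos: [0.3661, 0.2835, 0.2524]
orientation: [[0.91, 0.414, -0.0], [0.414, -0.91, 0.001], [0.0, -0.001, -1.0]]
wrist_force: [-0.4, -0.6, -0.6]
grip_width: 0.219
```

```bash
python3 see.py pics/g.png
```

```text
10.05 [0.3661 0.2835 0.2524] [[431.5  38.4 252.4]] [-0.4 -0.6 -0.6]
scene drum 0.58 [[83.0, 6.0, 72.0], [108.0, 24.0, 96.0], [128.0, 63.0, 103.0]]
scene waisted 0.8 [[-121.0, -67.0, 37.0], [-90.0, -51.0, 72.0], [-72.0, -9.0, 87.0]]
top drum 0.82 [[82.0, 10.0, 81.0], [106.0, 37.0, 99.0], [130.0, 62.0, 105.0]]
top waisted 0.77 [[-117.0, -65.0, 47.0], [-92.0, -37.0, 78.0], [-70.0, -9.0, 89.0]]
```

View pics/g.png

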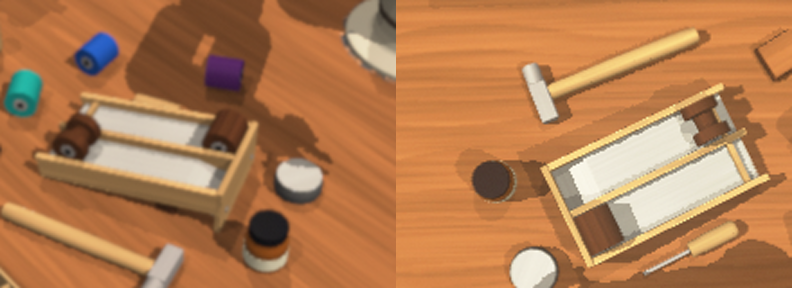

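Drum lies square in the hollow at the stop (top view ~600,228); the waisted roller (706,120) and the bystanders are unmoved.

```bash
python3 -c "
from bench import order
print(order.hand_in())"
```

```text
the job is handed in; nothing more can be done
None
```

I pushed the plain dark drum up the +y lane with two partly open fingertips behind it, keeping it on the lane floor. It went over the ridge and came to rest in the hollow against the end stop. I then backed the hand off and moved it clear, and handed the job in at about 10 s.

In the last pictures, with the hand well away:
- **Drum:** its centre was at about rack x = 0.106 m and y = 0.037 m, with its top at about 0.104 m, so the centre is about 0.077 m high. By eye the axle was square across the lane; I did not measure the angle.
- **Waisted roller:** still at rack x of about -0.092 m, the same as at the start.
- **Bystanders:** the hammer, tin, jar, heel blanks and screwdriver looked unmoved in the pictures; I did not measure them again.

The scene camera read the drum's centre as about 2 mm further uphill than the top camera did, which is within the stated calibration. While the arm covered the rack, the networks gave some poor masks, which I ignored. No other check failed or disagreed.

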